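# Gauge a square tube against the red flip stop

## Robot

A 6-joint arm with a two-finger parallel gripper is mounted at the origin on the work surface. World frame = base frame: x ahead of the robot, y to its left, z up, the work surface at z = 0. Lengths are in m, angles in rad, forces in N, time in s.
With the tool pointing down it reaches from about 0.35 to 0.95 m from the base axis. Payload 17.4 kg.
Tool frame: the origin (TCP) lies at the very end of the fingers, on their centre line; the grasp point (between the pads) lies 19 mm behind it (ctrl.grasp_offset is the distance from the TCP to the grasp point, in m); z points along the fingers, y is the direction in which the jaws open and shut (so a half turn about z gives the same grasp; the last joint's range is limited). The gripper opens to 93 mm and grips with 3 to 60 N. Pads are 15 mm wide; open, the fingers measure 128 mm over their backs; the gripper's body (75 mm by 188 mm) begins 65 mm behind the grasp point.
Start: joints at [-1.178, 0.116, 1.442, -0, 1.584, -0.038], TCP at [0.282, -0.613, 0.219] pointing down, gripper open.
Joint ranges: [-2.83, 2.83], [-0.83, 2.19], [0.07, 2.5], [-1.14, 4.28], [0.01, 3], [-2.97, 2.97]. Speed limits (rad/s): [1.89, 1.89, 2.22, 3.14, 3.14, 3.14].

## Interface

Orientations are given as a 3x3 rotation matrix whose columns are the frame's x, y, z axes.
In Python, from bench import ctrl gives the robot as it stands.
- The arm moves only by the tool move_arm, never from a script. Its argument "rows" is one flat list of numbers, 6 for each row, row after row: the shift along the tool's x, y, z in cm, then the turn, a rotation vector about the tool's x, y, z in rad. A call has 1 to 8 rows; each row shifts and turns the commanded pose from where the row before left it, along the tool's axes as they then stand; what a row does not reach is not made up. A row lasts 1/12 s, in which the tool goes at most 41.7 mm and 7.16 degrees, less where a joint would pass 70% of its speed; a pose out of reach is approached as far as the arm can. A call is refused whole if a number of a shift passes 4.17 or a number of a turn 0.125, either way. A call with a gripper value outside its range is refused whole. "claw" is the gripper's target within -1 to 1 (shut at 1, half-way at 0, fully open at -1), set as the call begins (left out, the last holds). The fingers move at their own pace and stop on an object; the grip force is fixed at half the most. Time passes only in rows, so rows that do not move let the fingers close. It gives the time, the measured TCP pose, the force and the opening at its end, in the units of the state.
- ctrl.observe(): the state, without advancing time (a new reading comes with each control period).
- ctrl.snapshot(name): name is "side" or "top"; returns the picture (384x512x3 uint8, blue, green, red); there is no depth.
- ctrl.calibration(name): a dict with "camera_matrix" (3x3 intrinsics, pixels), "eye" and "orientation" of the camera in the world. Camera axes: x right, y up, looking along -z (the intrinsics and any distortion apply to the point x, -y, -z); pixel columns grow to the right and rows downward; lengths in m; the calibration is good to about 2 mm. A picture is of the moment at which its call begins. calibration takes no time and is no camera call.
- ctrl.close_job(): hands the job in, once; it reports no verdict.
The state is a dict: "clock": time; "joint_pos": joint angles; "dq": joint speeds; "effort": joint torques, N m; "position": TCP position; "eef_rot": TCP orientation; "contact_force": force on the tool from outside, world axes, zero at the start; "moment": the same for the moment, N m; "finger_gap": opening from 0.0 (shut) to 1.0 (fully open).
Only numpy, scipy, OpenCV 4.12 (cv2) and the standard library are available. Lean on these libraries where they do the work, as an engineer would, in place of code of your own. Each camera call takes 0.05 s, during which the arm holds its last target.

## Task

Flip the red stop fully down, then slide the square tube along the fence until its black-plugged end rests gently against the red stop's tab, with the tube lying flat and flush along the fence. Then flip the red stop fully up and back again without shifting the tube. Leave the blue stop up and the other things on the bench alone.

Things in the scene. Friction and masses are not known exactly. Their poses are not given: they have to be found in the camera images.
- fence_face (a point): Point on the front (robot-side) face of the aluminium fence: a bar 560 mm long (its y axis), 30 mm thick (x), 40 mm high, fixed on the bench. The point is at mid length, 15 mm above the bench. x axis points square into the fence (away from the robot), y along the fence to the left, z up. A flat tube lying flush has its centre line at x = -15 mm in this frame. The bench top is at z = 0.
- red_hinge (a point): Hinge axis of the red flip stop, on top of its fixed dark carriage that sits on the fence: 56 mm above the bench, over the middle of the fence's thickness, in the middle of the leaf's thickness. Axes as fence_face; the hinge turns about y. The carriage is 30 mm long along y and reaches 63 mm above the bench.
- red_leaf (a joint): Angle of the red leaf (rad). 0 = fully down, hard stop: its arm points level towards the robot (-x of the hinge) and its 26 x 46 mm tab hangs in front of the fence, to 10 mm above the bench, from 21 to 47 mm in front of the hinge axis. It grows as the leaf swings up and over; 2.8 = fully flipped up and back, hard stop. The leaf is 10 mm thick (along y). The hinge is stiff by friction (0.12 N m, about 2 to 3 N at the handle): the leaf stays where it is left.
- red_handle (a point): Grip point on the black round handle bar of the red leaf: 12 mm diameter, along y, reaching 58 mm to the left of the leaf's mid-plane; this point is 40 mm left of it, on the bar's axis, 60 mm from the hinge axis (at joint 0: 60 mm towards the robot from the hinge and level with it). It moves with the leaf.
- red_face (a point): Fixed point on the plane of the gauging face (right, -y side) of the red leaf's tab as it stands when fully down: 30 mm in front of the hinge axis (15 mm in front of the fence), 15 mm above the bench, 5 mm to the right of the leaf's mid-plane. Axes as fence_face. It does not move with the leaf.
- tube_center (a point): Centre of the loose galvanised square tube, 30 x 30 x 200 mm, 0.2 to 0.4 kg, lying on the bench; sliding it takes about 2 to 10 N. y axis runs along the tube towards its black-plugged end, z up at the start.
- tube_plug (a point): Centre of the outer end face of the tube's black plug, 100 mm from tube_center along +y.
- tube_open (a point): Centre of the tube's other (open, bare) end, 100 mm from tube_center along -y.
- blue_hinge (a point): Hinge axis of the blue flip stop, same make as the red one, elsewhere on the same fence, flipped up and back; the tube may pass in front of it. Axes as red_hinge.
- blue_leaf (a joint): Angle of the blue leaf (rad), as red_leaf; it starts flipped up (above 2.4) and should stay so.
- coupling_a: Bystander: black plastic hose coupling standing upright, 57 mm across, 95 mm tall; origin at the centre of its underside.
- coupling_b: Bystander: second black hose coupling, same as coupling_a; origin at the centre of its underside.
- cap: Bystander: low black round cap, 52 mm across, 33 mm tall with its lug; origin at the centre of its underside.
- seal: Bystander: flat black rubber ring, 110 mm across, 22 mm tall; origin at the centre of its underside.
- brush: Bystander: hand brush lying on its bristles, wooden back 150 x 55 mm, 72 mm tall; origin at the centre of its underside.
- red_stop: The red flip stop as a whole: dark carriage fixed on the fence plus its red leaf; origin on the bench under the middle of the fence's thickness, 56 mm below red_hinge.
- tube: The tube itself; origin at the centre of its underside, 15 mm below tube_center.

How it is judged:
On the way, in this order (a step that is already met when the one before it is completed fails the run):
1. the red stop is fully down (value of joint red_leaf below 0.08 rad), for 0.2 s.
2. with the red stop down, the tube lies flush along the fence with its plugged end against the stop (value of joint red_leaf below 0.08 rad and y of tube_plug in the frame of red_face between -0.004 and 0.002 m and x of tube_plug in the frame of fence_face between -0.019 and -0.013 m and x of tube_open in the frame of fence_face between -0.019 and -0.013 m and height (world z) of each of tube_plug, tube_open below 0.019 m), for 0.3 s.
At the end, for the whole second after the job is handed in: Red leaf flipped up and back (above 2.3 rad), blue too (above 2.2); tube at rest, flat (end centres below 19 mm), flush (both end centres 13 to 19 mm in front of the fence face), plugged end at most 4 mm short of or 2 mm past the red gauging plane (value of joint red_leaf above 2.3 rad and value of joint blue_leaf above 2.2 rad and y of tube_plug in the frame of red_face between -0.004 and 0.002 m and x of tube_plug in the frame of fence_face between -0.019 and -0.013 m and x of tube_open in the frame of fence_face between -0.019 and -0.013 m and height (world z) of each of tube_plug, tube_open below 0.019 m and linear speed of tube below 0.01 m/s); the robot touches nothing.
It fails at once if the tube is rammed against the red stop (over 40 N) (contact force between tube and red_stop above 40 N).
It fails at once if the blue stop is flipped down (value of joint blue_leaf below 2 rad).
It fails at once if a bystander is moved by more than 30 mm (distance of any of coupling_a, coupling_b, cap, seal, brush from where it was at the start of the episode above 0.03 m).
It also fails if it takes over 70 s, if anything falls off the work surface, if the arm or the gripper's body presses on something with over 40 N, if the wrist force passes 120 N, or if a joint passes its speed limit or range.

## Working session

There is one attempt and no reset: what is moved stays moved. The work goes in short steps, Python scripts to look and compute and a tool call to move; the robot and the scene stay as the last step left them, time stands still between calls to the robot, and variables do not carry over. Pictures are saved under pics/ and viewed, and the job is handed in when it is done.

Besides the shell and the picture viewer there is one more tool, called after "Request:" in YAML: its name, and indented under it one key for each argument. move_arm: Moves the arm, as the interface text tells. Its arguments: {"type":"object","properties":{"rows":{"type":"array"},"claw":{"type":"number"}},"required":["rows"]}

```bash
mkdir -p pics; ls; python3 - <<'E'
from bench import ctrl
import cv2
for n in ("side","top"):
    cv2.imwrite(f"pics/{n}0.png",ctrl.snapshot(n)); c=ctrl.calibration(n); print(n,c)
s=ctrl.observe(); print(s["clock"],s["position"],s["eef_rot"],s["finger_gap"],s["contact_force"])
E
```

```text
pics
side {'camera_matrix': array([[443.25853134,   0.        , 269.31462611],
       [  0.        , 443.25853134, 190.49576876],
       [  0.        ,   0.        ,   1.        ]]), 'eye': array([0.24520717, 1.04858631, 0.86960259]), 'orientation': array([[-0.97403304,  0.13493718, -0.18180098],
       [-0.2263806 , -0.56844817,  0.7909605 ],
       [ 0.00338555,  0.81157787,  0.58423446]])}
top {'camera_matrix': array([[352.39339133,   0.        , 256.0200269 ],
       [  0.        , 352.39339133, 189.58458289],
       [  0.        ,   0.        ,   1.        ]]), 'eye': array([ 0.42757337, -0.04051044,  0.99902721]), 'orientation': array([[-0.02629336,  0.99678405, -0.07569822],
       [-0.99958316, -0.02711919, -0.00990213],
       [-0.01192316,  0.07540631,  0.99708161]])}
0.1 [ 0.28179603 -0.61318346  0.2179908 ] [[ 9.08638322e-01  4.17583839e-01 -3.69612421e-04]
 [ 4.17584000e-01 -9.08637881e-01  8.96533718e-04]
 [ 3.85341444e-05 -9.68969127e-04 -9.99999530e-01]] 1.003837353887112 [-0.06401834  0.39263027 -0.28916341]
```

View pics/top0.png

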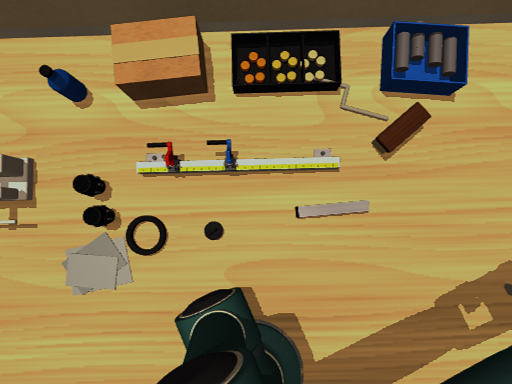

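View pics/side0.png

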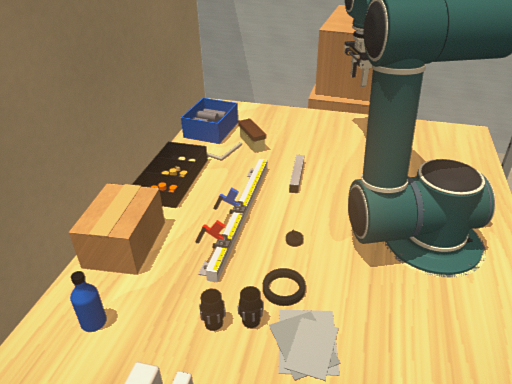

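The top view shows the fence spanning about (137,167) to (340,162), with red near (172,160) and blue near (229,155), both flipped back. The tube runs from about (297,211), its plug end, to (369,206). Next I zoom in.

```bash
cat > h.py <<'E'
import numpy as np, cv2
from bench import ctrl
def cal(n):
    c=ctrl.calibration(n); return np.array(c["camera_matrix"]),np.array(c["eye"]),np.array(c["orientation"])
def proj(n,P):
    K,e,R=cal(n); p=(np.atleast_2d(P)-e)@R; q=np.c_[p[:,0],-p[:,1],-p[:,2]]@K.T
    return q[:,:2]/q[:,2:]
def ray(n,uv):
    K,e,R=cal(n); d=np.linalg.solve(K,[uv[0],uv[1],1]); return e,R@np.array([d[0],-d[1],-d[2]])
def plane(n,uv,z):
    e,d=ray(n,uv); return e+d*(z-e[2])/d[2]
def crop(n,img,x0,y0,x1,y1,f,out):
    cv2.imwrite(out,cv2.resize(img[y0:y1,x0:x1],None,fx=f,fy=f,interpolation=cv2.INTER_CUBIC))
E
python3 - <<'E'
from h import *
t=cv2.imread("pics/top0.png");s=cv2.imread("pics/side0.png")
crop("top",t,130,130,260,185,6,"pics/t_a.png")
crop("top",t,270,140,380,225,7,"pics/t_b.png")
crop("side",s,180,150,310,280,4,"pics/s_a.png")
E
```

```text
(no output)
```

View pics/t_a.png

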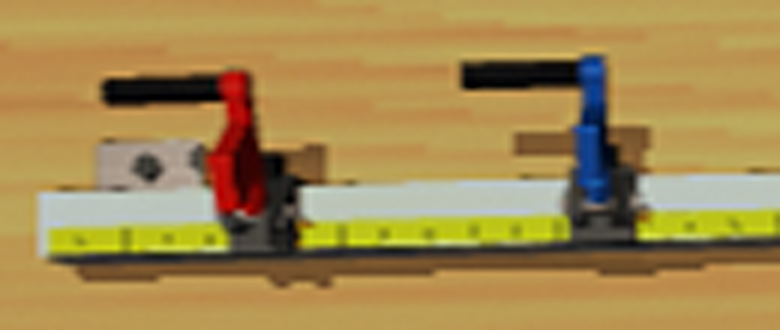

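View pics/t_b.png

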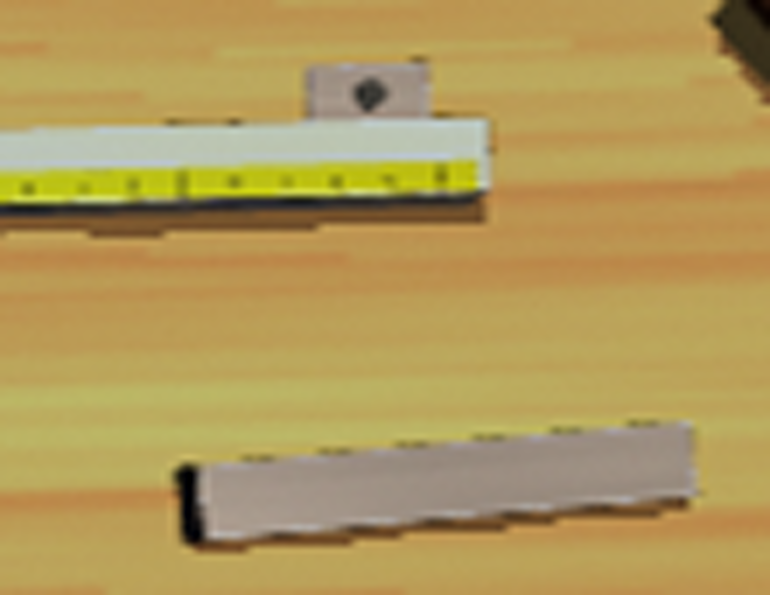

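View pics/s_a.png

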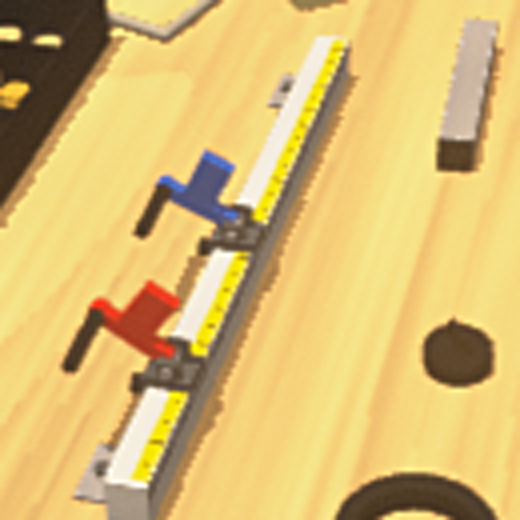

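```bash
python3 - <<'E'
from h import *
np.set_printoptions(precision=4,suppress=True)
A=lambda u,v:(u/6+130-.4,v/6+130-.4)
B=lambda u,v:(u/7+270-.4,v/7+140-.4)
S=lambda u,v:(u/4+180-.4,v/4+150-.4)
for n,p in dict(fl=A(48,256),bl=A(38,193),br=B(488,119),fr=B(488,194)).items(): print(n,plane("top",p,.04))
for n,p in dict(sfl=S(150,490),sfr=S(348,42)).items(): print(n,plane("side",p,.04))
for n,p in dict(bl=S(108,484),br=S(318,36)).items(): print('s',n,plane("side",p,.04))
for n,p in dict(pf=B(190,542),pb=B(182,466),ob=B(692,424),of=B(693,496)).items(): print(n,plane("top",p,.03))
for n,p in dict(pf=S(474,144),pb=S(440,140),ob=S(470,20),of=S(496,22)).items(): print('s',n,plane("side",p,.03))
print('carr',plane("top",A(230,245),.063),plane("top",A(298,245),.063))
def tri(a,b):
    e1,d1=ray("top",a);e2,d2=ray("side",b)
    t=np.linalg.lstsq(np.c_[d1,-d2],e2-e1,rcond=None)[0]
    P,Q=e1+d1*t[0],e2+d2*t[1]; return (P+Q)/2,np.linalg.norm(P-Q)
print('red h end',tri(A(105,91),S(72,366)),'inner',tri(A(224,87),S(99,306)))
print('blue h end',tri(A(462,75),S(143,232)),'inner',tri(A(584,72),S(168,184)))
for n,uv in dict(ca=(92,186),cb=(101,216),cap=(214,231),seal=(147,236)).items(): print(n,plane("top",uv,.0))
E
```

```text
fl [0.557  0.2934 0.04  ]
bl [0.5863 0.298  0.04  ]
br [ 0.5848 -0.2616  0.04  ]
fr [ 0.5552 -0.2603  0.04  ]
sfl [0.5523 0.3031 0.04  ]
sfr [ 0.5544 -0.2518  0.04  ]
s bl [0.5801 0.3043 0.04  ]
s br [ 0.5827 -0.2554  0.04  ]
pf [ 0.4228 -0.1404  0.03  ]
pb [ 0.4526 -0.1383  0.03  ]
ob [ 0.4637 -0.3382  0.03  ]
of [ 0.4355 -0.3372  0.03  ]
s pf [ 0.4205 -0.1369  0.03  ]
s pb [ 0.4488 -0.1361  0.03  ]
s ob [ 0.4585 -0.3303  0.03  ]
s of [ 0.4348 -0.3323  0.03  ]
carr [0.5566 0.2037 0.063 ] [0.5557 0.1732 0.063 ]
red h end (array([0.6213, 0.2516, 0.0866]), np.float64(0.003097771097615301)) inner (array([0.6209, 0.1977, 0.0931]), np.float64(0.0016884929059744324))
blue h end (array([0.6259, 0.096 , 0.0784]), np.float64(0.002789160716463926)) inner (array([0.6245, 0.0416, 0.0828]), np.float64(0.0031112669745632956))
ca [0.5265 0.4383 0.    ]
cb [0.4401 0.4118 0.    ]
cap [0.3895 0.091  0.    ]
seal [0.3803 0.2808 0.    ]
```

Request:
move_arm:
  rows: [0,0,0,0,0,-0.12,0,0,0,0,0,-0.12,0,0,0,0,0,-0.12,0,0,0,0,0,-0.12,0,0,0,0,0,-0.12,0,0,0,0,0,-0.12,0,0,0,0,0,-0.12,0,0,0,0,0,-0.12]
  claw: -0.3

```text
clock: 0.77
position: [0.2818, -0.6132, 0.2182]
eef_rot: [[0.173, 0.985, -0.0], [0.985, -0.173, 0.001], [0.001, -0.0, -1.0]]
contact_force: [0.3, 0.0, -0.2]
finger_gap: 0.657
```

Request:
move_arm:
  rows: [0,0,0,0,0,-0.09,0,0,0,0,0,-0.09,0,0,0,0,0,0]

```text
clock: 1.02
position: [0.2818, -0.6132, 0.2182]
eef_rot: [[-0.004, 1.0, -0.0], [1.0, 0.004, 0.001], [0.001, -0.0, -1.0]]
contact_force: [-1.0, -0.3, -0.0]
finger_gap: 0.655
```

Request:
move_arm:
  rows: [3.5,1.4,0,0,0,0,3.5,1.4,0,0,0,0,3.5,1.4,0,0,0,0,3.5,1.4,0,0,0,0,3.5,1.4,0,0,0,0,3.5,1.4,0,0,0,0,3.5,1.4,0,0,0,0,3.5,1.4,0,0,0,0]

```text
clock: 1.68
position: [0.394, -0.3316, 0.2185]
eef_rot: [[0.004, 1.0, 0.0], [1.0, -0.004, -0.0], [-0.0, 0.0, -1.0]]
contact_force: [0.6, -0.0, 0.2]
finger_gap: 0.649
```

Request:
move_arm:
  rows: [3.5,1.4,0,0,0,0,3.5,1.4,0,0,0,0,3.5,1.4,0,0,0,0,3.5,1.4,0,0,0,0,3.5,1.4,0,0,0,0,3.5,1.4,0,0,0,0,3.5,1.4,0,0,0,0,3.5,1.4,0,0,0,0]

```text
clock: 2.35
position: [0.5061, -0.0514, 0.2187]
eef_rot: [[0.004, 1.0, 0.0], [1.0, -0.004, -0.0], [-0.0, 0.0, -1.0]]
contact_force: [1.1, -0.7, 0.1]
finger_gap: 0.649
```

Request:
move_arm:
  rows: [3.5,1.4,0,0,0,0,3.5,1.4,0,0,0,0,3.5,1.4,0,0,0,0,3.5,1.4,0,0,0,0,3.5,1.4,0,0,0,0,3.5,1.4,0,0,0,0,3.5,1.4,0,0,0,0,0,0,0,0,0,0]

```text
clock: 3.02
position: [0.6047, 0.1966, 0.2174]
eef_rot: [[0.0, 1.0, -0.001], [1.0, -0.0, 0.001], [0.001, -0.001, -1.0]]
contact_force: [0.3, -0.6, 0.4]
finger_gap: 0.651
```

Request:
move_arm:
  rows: [1.9,0.8,0,0,0,0,1.9,0.8,0,0,0,0,0,0,2,0,0,0,0,0,3,0,0,0,0,0,3,0,0,0,0,0,2,0,0,0,0,0,0,0,0,0]

```text
clock: 3.6
position: [0.6179, 0.2289, 0.1135]
eef_rot: [[0.003, 1.0, -0.006], [1.0, -0.003, -0.002], [-0.002, -0.006, -1.0]]
contact_force: [-0.2, -0.0, -1.6]
finger_gap: 0.651
```

```bash
python3 - <<'E'
from h import *
t=ctrl.snapshot("top");s=ctrl.snapshot("side")
crop("top",t,120,100,260,190,5,"pics/t1.png")
crop("side",s,150,120,290,280,4,"pics/s1.png")
E
```

```text
(no output)
```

View pics/t1.png

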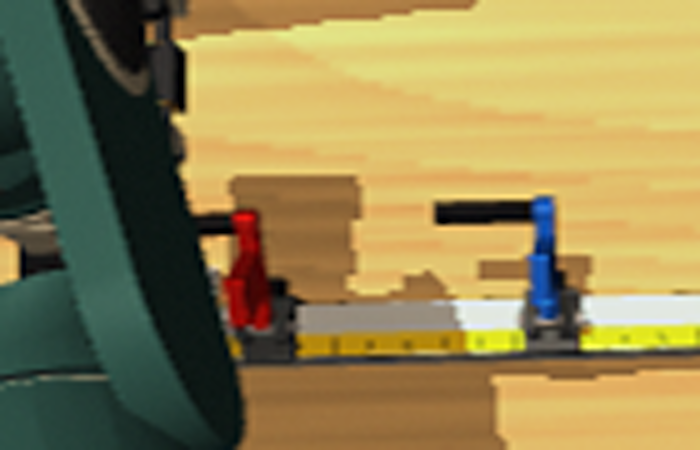

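View pics/s1.png

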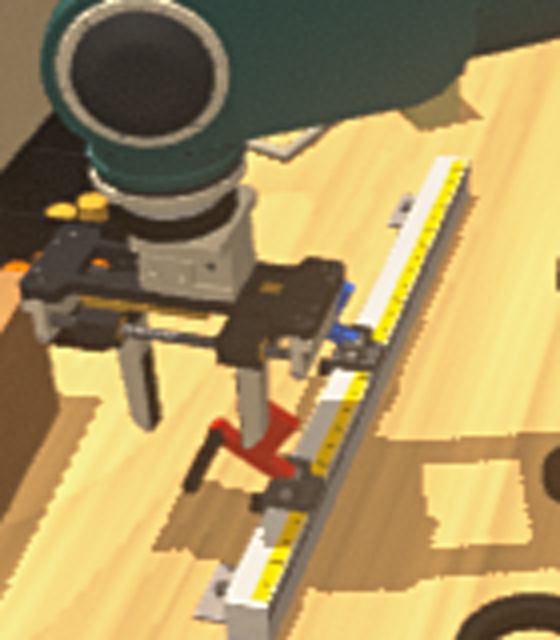

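The side view shows the two fingers, tips near (186,224) and (213,229), straddling the red handle in x. I'll lower and grip.

Request:
move_arm:
  rows: [0.5,0.3,1,0,0,0,0,0,1.2,0,0,0,0,0,1.2,0,0,0,0,0,0.8,0,0,0,0,0,0,0,0,0]

```text
clock: 4.12
position: [0.6219, 0.2344, 0.074]
eef_rot: [[0.0, 1.0, -0.003], [1.0, -0.0, -0.001], [-0.001, -0.003, -1.0]]
contact_force: [-0.1, 0.1, 0.5]
finger_gap: 0.649
```

```bash
python3 - <<'E'
from h import *
s=ctrl.snapshot("side")
crop("side",s,150,140,290,280,4,"pics/s2.png")
E
```

```text
(no output)
```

View pics/s2.png

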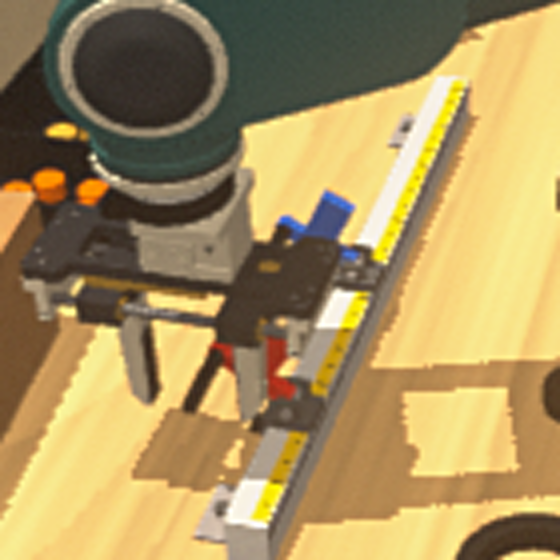

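Request:
move_arm:
  rows: [0,0,0.2,0,0,0,0,0,0,0,0,0,0,0,0,0,0,0,0,0,0,0,0,0,0,0,0,0,0,0,0,0,0,0,0,0]
  claw: 1

```text
clock: 4.67
position: [0.6229, 0.2347, 0.0749]
eef_rot: [[-0.0, 1.0, 0.0], [1.0, 0.0, 0.0], [0.0, 0.0, -1.0]]
contact_force: [-0.6, -0.0, -0.9]
finger_gap: 0.269
```

Request:
move_arm:
  rows: [0,0,0,0,0,0,0,0,0,0,0,0,0,0,0,0,0,0,0,0,0,0,0,0]

```text
clock: 5.0
position: [0.622, 0.2346, 0.0739]
eef_rot: [[-0.0, 1.0, -0.002], [1.0, 0.0, -0.0], [-0.0, -0.002, -1.0]]
contact_force: [-6.0, 0.5, -1.7]
finger_gap: 0.118
```

```bash
python3 - <<'E'
from h import *
s=ctrl.snapshot("side")
crop("side",s,150,140,290,280,4,"pics/s3.png")
E
```

```text
(no output)
```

View pics/s3.png

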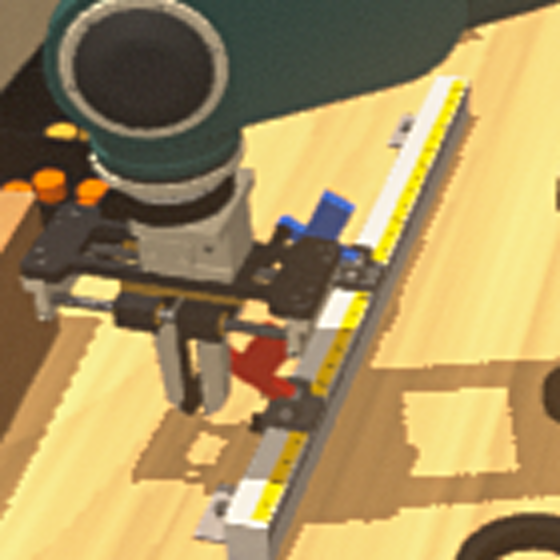

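Request:
move_arm:
  rows: [0,-0.7,-0.98,0,0,0,0,-0.87,-0.81,0,0,0,0,-1.03,-0.63,0,0,0,0,0,0,0,0,0]

```text
clock: 5.38
position: [0.5956, 0.2348, 0.1004]
eef_rot: [[-0.0, 1.0, 0.001], [1.0, 0.0, 0.0], [0.0, 0.001, -1.0]]
contact_force: [-3.0, -1.4, 1.8]
finger_gap: 0.115
```

Request:
move_arm:
  rows: [0,-1.12,-0.41,0,0,0,0,-1.49,-0.19,0,0,0,0,-1.48,0.18,0,0,0,0,-1.13,0.42,0,0,0,0,0,0,0,0,0]

```text
clock: 5.8
position: [0.5435, 0.2351, 0.1001]
eef_rot: [[-0.001, 1.0, 0.001], [1.0, 0.001, 0.001], [0.001, 0.001, -1.0]]
contact_force: [-9.3, 1.4, 10.7]
finger_gap: 0.119
```

Request:
move_arm:
  rows: [0,-1.02,0.62,0,0,0,0,-0.87,0.81,0,0,0,0,0,0,0,0,0]

```text
clock: 6.05
position: [0.5247, 0.2352, 0.0843]
eef_rot: [[-0.0, 1.0, -0.0], [1.0, 0.0, 0.001], [0.001, -0.0, -1.0]]
contact_force: [-3.0, 4.3, -0.2]
finger_gap: 0.116
```

Request:
move_arm:
  rows: [0,-0.7,0.98,0,0,0,0,-0.49,1.09,0,0,0,0,0,0,0,0,0]

```text
clock: 6.3
position: [0.5136, 0.2352, 0.0629]
eef_rot: [[-0.0, 1.0, 0.001], [1.0, 0.0, 0.001], [0.001, 0.001, -1.0]]
contact_force: [4.9, 7.0, -5.1]
finger_gap: 0.117
```

```bash
python3 - <<'E'
from h import *
s=ctrl.snapshot("side");t=ctrl.snapshot("top")
crop("side",s,150,140,310,280,4,"pics/s4.png")
crop("top",t,100,110,260,220,4,"pics/t4.png")
E
```

```text
(no output)
```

View pics/s4.png

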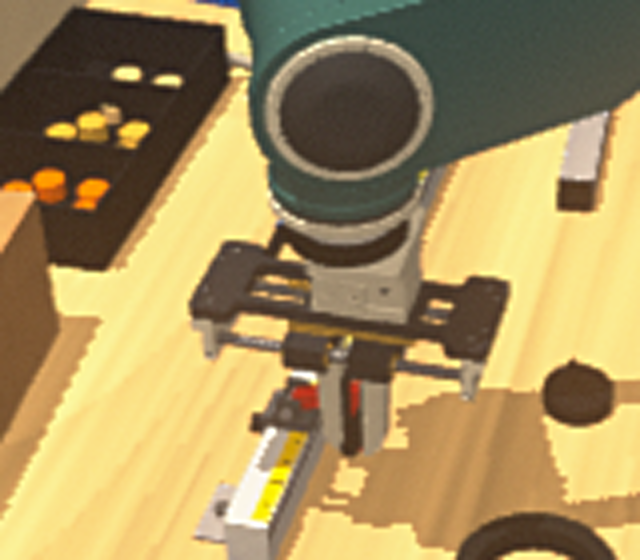

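View pics/t4.png

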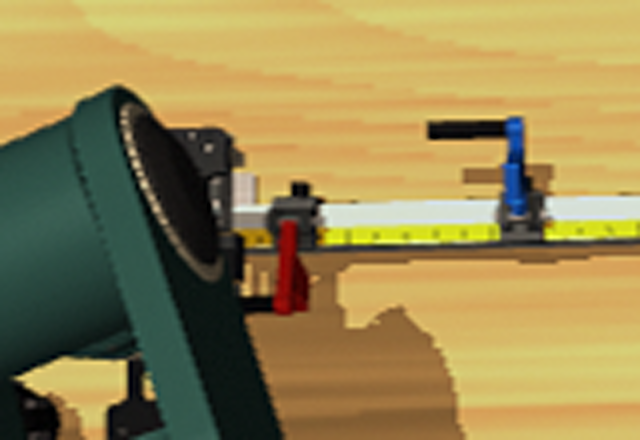

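Request:
move_arm:
  rows: [0,-0.25,1.0,0,0,0,0,0,0.6,0,0,0,0,0,0,0,0,0]

```text
clock: 6.65
position: [0.511, 0.2352, 0.0472]
eef_rot: [[-0.0, 1.0, -0.001], [1.0, 0.0, 0.001], [0.001, -0.001, -1.0]]
contact_force: [-1.9, 5.6, -0.2]
finger_gap: 0.118
```

Request:
move_arm:
  rows: [0,0,0.3,0,0,0,0,0,0.3,0,0,0,0,0,0,0,0,0]

```text
clock: 6.9
position: [0.5111, 0.2354, 0.043]
eef_rot: [[-0.0, 1.0, -0.001], [1.0, 0.0, 0.001], [0.001, -0.001, -1.0]]
contact_force: [-9.3, 4.2, 12.4]
finger_gap: 0.116
```

Request:
move_arm:
  rows: [0,0,0.3,0,0,0,0,0,0,0,0,0,0,0,0,0,0,0]

```text
clock: 7.15
position: [0.5112, 0.2355, 0.0415]
eef_rot: [[-0.0, 1.0, -0.0], [1.0, 0.0, 0.002], [0.002, -0.0, -1.0]]
contact_force: [-18.6, 1.8, 30.7]
finger_gap: 0.119
```

Request:
move_arm:
  rows: [0,0,0,0,0,0,0,0,0,0,0,0,0,0,0,0,0,0,0,0,0,0,0,0,0,0,0,0,0,0]
  claw: 0.3

```text
clock: 7.57
position: [0.5113, 0.2345, 0.0386]
eef_rot: [[0.0, 1.0, -0.0], [1.0, -0.0, -0.0], [-0.0, -0.0, -1.0]]
contact_force: [0.1, -0.5, -0.5]
finger_gap: 0.345
```

Request:
move_arm:
  rows: [0,0,-2,0,0,0,0,0,-3,0,0,0,0,0,-4,0,0,0,0,0,-4,0,0,0,0,0,-2,0,0,0,0,0,0,0,0,0]

```text
clock: 8.07
position: [0.5129, 0.2352, 0.1944]
eef_rot: [[0.0, 1.0, 0.007], [1.0, -0.0, 0.003], [0.003, 0.007, -1.0]]
contact_force: [-0.3, 0.6, 0.7]
finger_gap: 0.348
```

```bash
python3 - <<'E'
from h import *
s=ctrl.snapshot("side")
crop("side",s,150,140,310,280,4,"pics/s5.png")
E
```

```text
(no output)
```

View pics/s5.png

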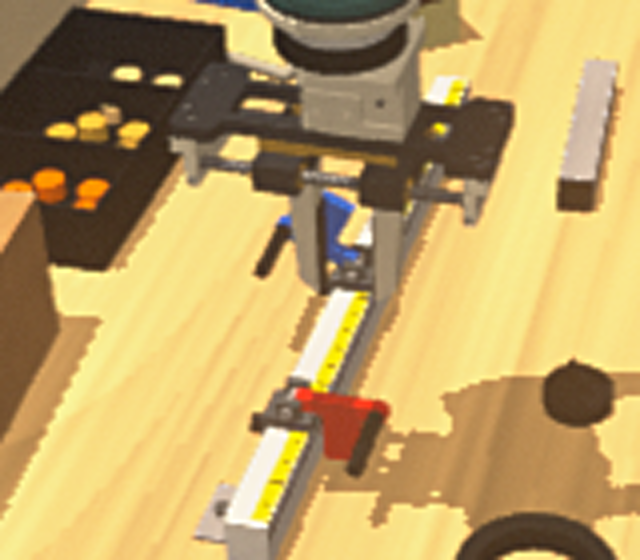

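Request:
move_arm:
  rows: [-3.9,-0.6,0,0,0,0,-3.9,-0.6,0,0,0,0,-3.9,-0.6,0,0,0,0,-3.9,-0.6,0,0,0,0,-3.9,-0.6,0,0,0,0,-3.9,-0.6,0,0,0,0,-3.9,-0.6,0,0,0,0,-3.9,-0.6,0,0,0,0]
  claw: -0.4

```text
clock: 8.78
position: [0.4622, -0.079, 0.1874]
eef_rot: [[-0.0, 1.0, -0.002], [1.0, 0.0, 0.0], [0.0, -0.002, -1.0]]
contact_force: [1.2, -0.5, -0.5]
finger_gap: 0.699
```

Request:
move_arm:
  rows: [-3.9,-0.6,0,0,0,0,-3.9,-0.6,0,0,0,0,-3.9,-0.6,0,0,0,0,-3.9,-0.5,0,0,0,0,0,0,3,0,0,-0.06,0,0,3,0,0,0,0,0,3,0,0,0,0,0,0,0,0,0]

```text
clock: 9.45
position: [0.4375, -0.2321, 0.0918]
eef_rot: [[-0.059, 0.998, -0.008], [0.998, 0.059, 0.005], [0.005, -0.008, -1.0]]
contact_force: [-1.0, 0.6, -1.7]
finger_gap: 0.706
```

```bash
python3 - <<'E'
from h import *
s=ctrl.snapshot("side")
crop("side",s,190,60,370,240,3,"pics/s6.png")
E
```

```text
(no output)
```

View pics/s6.png

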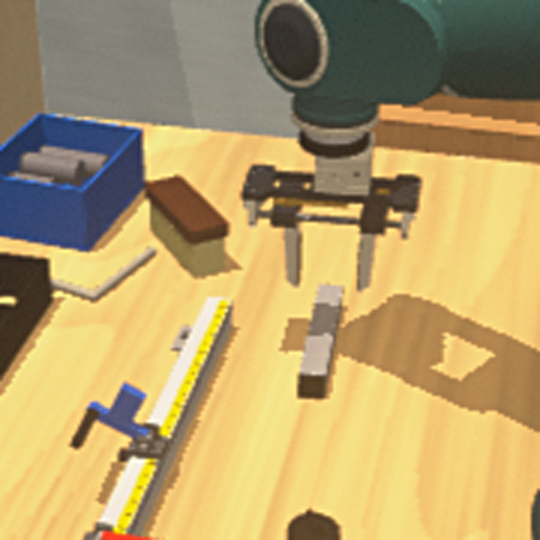

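Request:
move_arm:
  rows: [0,0.4,2.5,0,0,0,0,0,2.5,0,0,0,0,0,2,0,0,0,0,0,0,0,0,0,0,0,0,0,0,0]

```text
clock: 9.92
position: [0.4446, -0.2331, 0.0299]
eef_rot: [[-0.06, 0.998, -0.0], [0.998, 0.06, 0.0], [0.0, -0.0, -1.0]]
contact_force: [0.5, 0.3, 0.0]
finger_gap: 0.698
```

Request:
move_arm:
  rows: [0,-0.2,1.2,0,0,0,0,0,0.9,0,0,0,0,0,0,0,0,0]

```text
clock: 10.17
position: [0.4419, -0.233, 0.0068]
eef_rot: [[-0.06, 0.998, -0.001], [0.998, 0.06, 0.001], [0.001, -0.001, -1.0]]
contact_force: [-0.6, 0.1, -0.3]
finger_gap: 0.701
```

Request:
move_arm:
  rows: [0,0,0,0,0,0,0,0,0,0,0,0,0,0,0,0,0,0,0,0,0,0,0,0,0,0,0,0,0,0,0,0,0,0,0,0]
  claw: 1

```text
clock: 10.67
position: [0.4425, -0.2333, 0.008]
eef_rot: [[-0.06, 0.998, 0.0], [0.998, 0.06, -0.0], [-0.0, 0.0, -1.0]]
contact_force: [-0.5, 0.3, 1.1]
finger_gap: 0.321
```

Request:
move_arm:
  rows: [0,0,0,0,0,0,0,0,-0.7,0,0,0,0,0,-0.8,0,0,0.06,0,0,0,0,0,0]

```text
clock: 11.0
position: [0.4428, -0.2335, 0.0243]
eef_rot: [[0.003, 1.0, 0.001], [1.0, -0.003, -0.001], [-0.001, 0.001, -1.0]]
contact_force: [0.3, -0.9, -4.0]
finger_gap: 0.317
```

Request:
move_arm:
  rows: [2,0.4,0,0,0,0,3.5,0.4,0,0,0,0,3.5,0.4,0,0,0,0,3.5,0.4,0,0,0,0,3.5,0.4,0,0,0,0,3.5,0.4,0,0,0,0,3.5,0.4,0,0,0,0,3.5,0.4,0,0,0,0]

```text
clock: 11.67
position: [0.4741, 0.0335, 0.0228]
eef_rot: [[-0.002, 1.0, 0.0], [1.0, 0.002, 0.0], [0.0, 0.0, -1.0]]
contact_force: [1.0, -0.7, -3.2]
finger_gap: 0.321
```

Request:
move_arm:
  rows: [2.5,0,0,0,0,0,1.3,0,0,0,0,0,0,0,0,0,0,0,0,0,0,0,0,0]

```text
clock: 12.0
position: [0.4741, 0.0701, 0.0226]
eef_rot: [[-0.003, 1.0, -0.0], [1.0, 0.003, -0.0], [-0.0, -0.0, -1.0]]
contact_force: [0.9, -0.2, -3.2]
finger_gap: 0.319
```

```bash
python3 - <<'E'
from h import *
s=ctrl.snapshot("side");t=ctrl.snapshot("top")
crop("side",s,170,100,350,280,3,"pics/s7.png")
crop("top",t,130,110,330,240,4,"pics/t7.png")
E
```

```text
(no output)
```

View pics/s7.png

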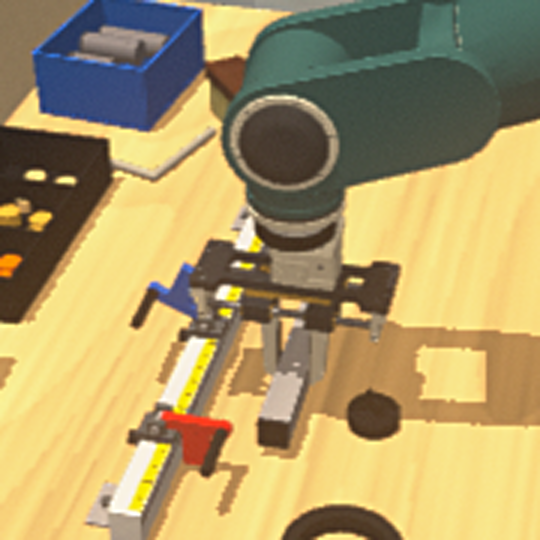

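View pics/t7.png

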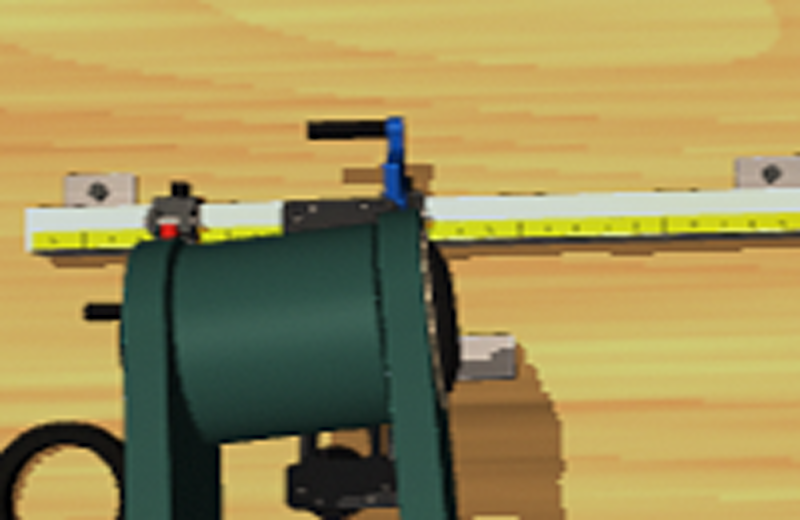

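Request:
move_arm:
  rows: [0,0,0.7,0,0,0,0,0,0.7,0,0,0,0,0,0,0,0,0]

```text
clock: 12.35
position: [0.4743, 0.0691, 0.0078]
eef_rot: [[0.001, 1.0, -0.0], [1.0, -0.001, -0.0], [-0.0, -0.0, -1.0]]
contact_force: [-0.2, -0.6, -4.0]
finger_gap: 0.32
```

Request:
move_arm:
  rows: [0,0,0,0,0,0,0,0,0,0,0,0,0,0,0,0,0,0,0,0,0,0,0,0]
  claw: -0.2

```text
clock: 12.68
position: [0.4744, 0.0697, 0.0089]
eef_rot: [[0.0, 1.0, 0.0], [1.0, -0.0, 0.0], [0.0, 0.0, -1.0]]
contact_force: [-0.1, -0.4, -0.0]
finger_gap: 0.556
```

Request:
move_arm:
  rows: [0,0,-2,0,0,0,0,0,-4,0,0,0,0,0,-4,0,0,0,0,0,0,0,0,0]

```text
clock: 13.02
position: [0.4771, 0.0701, 0.1166]
eef_rot: [[-0.0, 1.0, 0.009], [1.0, 0.0, 0.001], [0.001, 0.009, -1.0]]
contact_force: [1.2, 0.6, 1.3]
finger_gap: 0.596
```

Request:
move_arm:
  rows: [0,0,0,0,0,0.12,0,0,0,0,0,0.12,0,0,0,0,0,0.12,0,0,0,0,0,0.12,0,0,0,0,0,0.12,0,0,0,0,0,0.12,0,0,0,0,0,0.12,0,0,0,0,0,0.12]
  claw: -1

```text
clock: 13.68
position: [0.4744, 0.0698, 0.1088]
eef_rot: [[0.823, 0.569, 0.0], [0.569, -0.823, 0.0], [0.0, 0.0, -1.0]]
contact_force: [-0.4, 0.1, 0.2]
finger_gap: 0.998
```

Request:
move_arm:
  rows: [0,0,0,0,0,0.122,0,0,0,0,0,0.122,0,0,0,0,0,0.122,0,0,0,0,0,0.122,0,0,0,0,0,0.122,-2,0,0,0,0,0,-2,0,0,0,0,0,0,0,0,0,0,0]

```text
clock: 14.35
position: [0.4324, 0.0698, 0.1086]
eef_rot: [[1.0, 0.001, -0.0], [0.001, -1.0, 0.0], [-0.0, -0.0, -1.0]]
contact_force: [0.0, 0.1, 0.6]
finger_gap: 0.998
```

```bash
python3 - <<'E'
from h import *
s=ctrl.snapshot("side")
crop("side",s,170,100,350,280,3,"pics/s8.png")
E
```

```text
(no output)
```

View pics/s8.png

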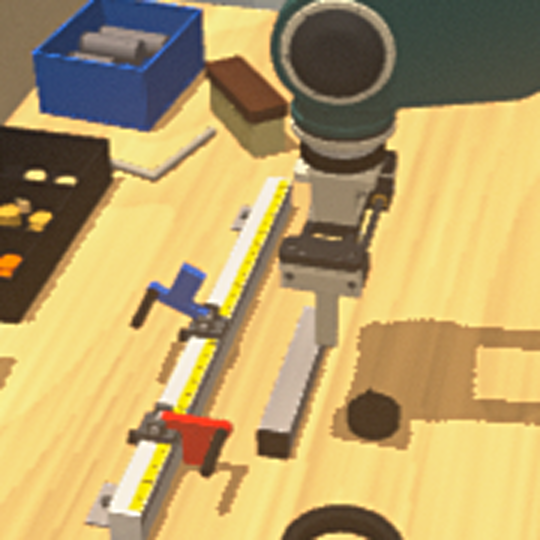

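Request:
move_arm:
  rows: [0,0,3,0,0,0,0,0,3,0,0,0,0,0,2,0,0,0,0,0,1.6,0,0,0,0,0,0,0,0,0]

```text
clock: 14.82
position: [0.4332, 0.0696, 0.0097]
eef_rot: [[1.0, 0.001, -0.004], [0.001, -1.0, -0.0], [-0.004, 0.0, -1.0]]
contact_force: [0.3, -0.9, -0.7]
finger_gap: 1.001
```

Request:
move_arm:
  rows: [1,0,0,0,0,0,0.5,0,0,0,0,0,0.6,0,0,0,0,0,0.6,0,0,0,0,0,0.6,0,0,0,0,0,0.6,0,0,0,0,0,0.6,0,0,0,0,0,0.6,0,0,0,0,0]

```text
clock: 15.48
position: [0.486, 0.0698, 0.013]
eef_rot: [[1.0, 0.001, -0.0], [0.001, -1.0, 0.0], [-0.0, -0.0, -1.0]]
contact_force: [-4.4, -0.7, 3.2]
finger_gap: 0.998
```

Request:
move_arm:
  rows: [0.6,0,0,0,0,0,0.6,0,0,0,0,0,0.6,0,0,0,0,0,0.4,0,0,0,0,0,0.2,0,0,0,0,0,0,0,0,0,0,0]

```text
clock: 15.98
position: [0.5098, 0.0698, 0.0127]
eef_rot: [[1.0, 0.001, 0.0], [0.001, -1.0, 0.0], [0.0, 0.0, -1.0]]
contact_force: [0.2, -0.4, -0.3]
finger_gap: 1.003
```

Request:
move_arm:
  rows: [0.2,0,0,0,0,0,0.2,0,0,0,0,0,0,0,0,0,0,0]

```text
clock: 16.23
position: [0.5136, 0.0698, 0.0128]
eef_rot: [[1.0, 0.001, 0.0], [0.001, -1.0, -0.0], [0.0, 0.0, -1.0]]
contact_force: [0.9, 1.0, 0.1]
finger_gap: 0.998
```

Request:
move_arm:
  rows: [0.2,0,0,0,0,0,0.1,0,0,0,0,0,0,0,0,0,0,0]

```text
clock: 16.48
position: [0.5164, 0.0698, 0.0128]
eef_rot: [[1.0, 0.001, -0.0], [0.001, -1.0, 0.0], [-0.0, -0.0, -1.0]]
contact_force: [-1.2, 0.1, -0.3]
finger_gap: 1.002
```

Request:
move_arm:
  rows: [0.15,0,0,0,0,0,0.1,0,0,0,0,0,0,0,0,0,0,0]

```text
clock: 16.73
position: [0.5167, 0.0698, 0.0128]
eef_rot: [[1.0, 0.0, -0.006], [0.0, -1.0, -0.0], [-0.006, 0.0, -1.0]]
contact_force: [-26.3, -0.4, 17.9]
finger_gap: 1.003
```

Request:
move_arm:
  rows: [-0.5,0,0,0,0,0,-1.5,0,0,0,0,0,-2,0,0,0,0,0,0,0,-3,0,0,0,0,0,-4,0,0,0,0,0,-3,0,0,0,0,0,0,0,0,0]
  claw: 1

```text
clock: 17.32
position: [0.4814, 0.07, 0.1196]
eef_rot: [[1.0, 0.001, 0.009], [0.001, -1.0, 0.001], [0.009, -0.001, -1.0]]
contact_force: [0.5, 0.2, 1.5]
finger_gap: 0.545
```

```bash
python3 - <<'E'
from h import *
s=ctrl.snapshot("side");t=ctrl.snapshot("top")
cv2.imwrite("pics/t9f.png",t)
crop("side",s,170,140,310,280,4,"pics/s9.png")
crop("top",t,130,120,330,220,4,"pics/t9.png")
E
```

```text
(no output)
```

View pics/s9.png

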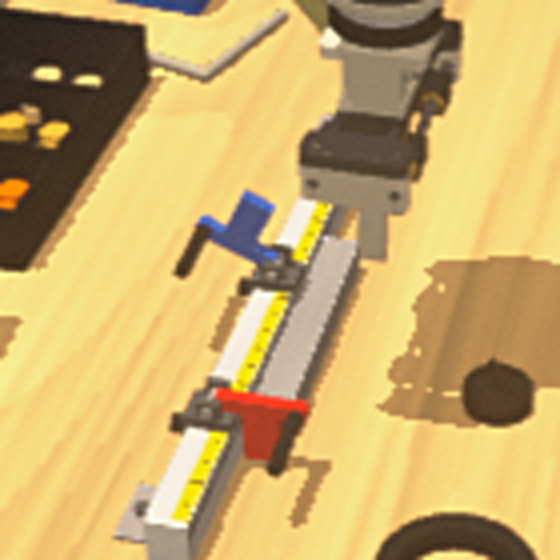

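View pics/t9.png

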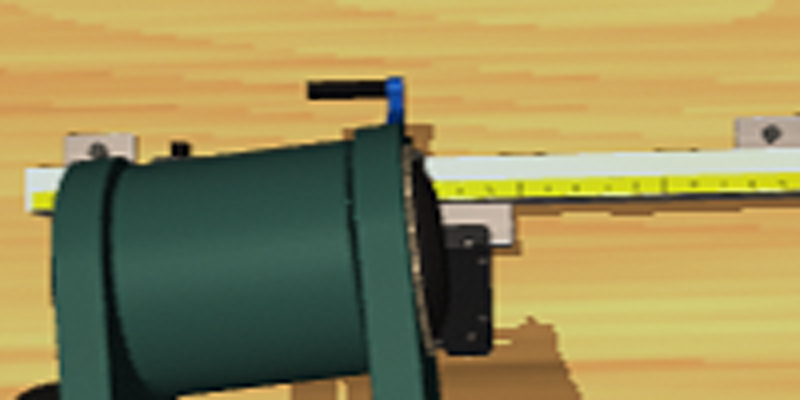

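Request:
move_arm:
  rows: [0,3,0,0,0,-0.12,0,2,0,0,0,-0.12,0,2,0,0,0,-0.12,0,2,0,0,0,-0.12,0,2,0,0,0,-0.12,0,0,0,0,0,-0.12,0,0,0,0,0,-0.12,0,0,0,0,0,-0.12]

```text
clock: 18.08
position: [0.5019, -0.0363, 0.111]
eef_rot: [[0.569, 0.823, -0.002], [0.823, -0.569, 0.0], [-0.001, -0.002, -1.0]]
contact_force: [-0.1, -0.1, 0.1]
finger_gap: 0.001
```

Request:
move_arm:
  rows: [0,0,0,0,0,-0.122,0,0,0,0,0,-0.122,0,0,0,0,0,-0.122,0,0,0,0,0,-0.122,0,0,0,0,0,-0.122,0,0,0,0,0,0]

```text
clock: 18.58
position: [0.5019, -0.0359, 0.1113]
eef_rot: [[-0.006, 1.0, -0.002], [1.0, 0.006, 0.0], [0.0, -0.002, -1.0]]
contact_force: [0.5, -0.2, -0.5]
finger_gap: 0.009
```

```bash
python3 - <<'E'
from h import *
t=cv2.imread("pics/t9f.png")
for z in(.03,):print(plane("top",(514/4+129.6,205/4+119.6),z),plane("top",(514/4+129.6,245/4+119.6),z))
print(ctrl.observe()["joint_pos"])
E
```

```text
[ 0.55298809 -0.03801221  0.03      ] [ 0.52517853 -0.03726831  0.03      ]
[-1.22091912e-01 -2.15033111e-01  1.93566533e+00 -5.60709337e-05
  1.42285063e+00 -1.28400903e-01]
```

Request:
move_arm:
  rows: [-2,1.6,0,0,0,0,-2,1.6,0,0,0,0,0,0,3,0,0,0,0,0,3,0,0,0,0,0,0,0,0,0]

```text
clock: 19.0
position: [0.5314, -0.0757, 0.0464]
eef_rot: [[0.005, 1.0, -0.008], [1.0, -0.005, 0.002], [0.002, -0.008, -1.0]]
contact_force: [-0.8, 0.8, -1.1]
finger_gap: 0.001
```

Request:
move_arm:
  rows: [0,0,2,0,0,0,0,0,1.8,0,0,0,0,0,0,0,0,0]

```text
clock: 19.25
position: [0.5328, -0.0755, 0.0123]
eef_rot: [[0.003, 1.0, -0.004], [1.0, -0.003, 0.001], [0.001, -0.004, -1.0]]
contact_force: [0.3, 0.7, -0.8]
finger_gap: 0.005
```

```bash
python3 - <<'E'
from h import *
s=ctrl.snapshot("side");t=ctrl.snapshot("top")
crop("side",s,190,100,330,240,4,"pics/s10.png")
E
```

```text
(no output)
```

View pics/s10.png

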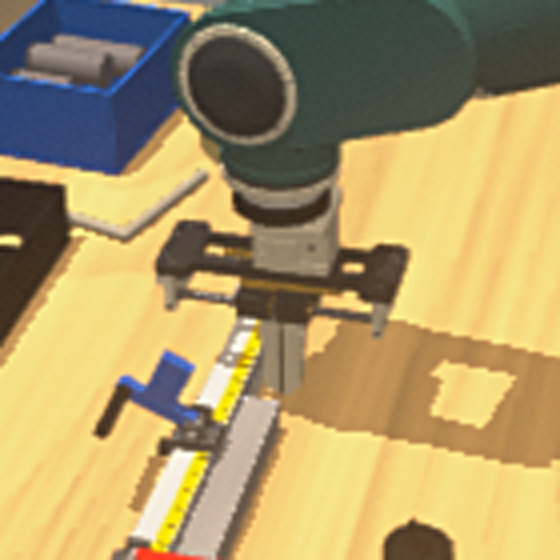

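Request:
move_arm:
  rows: [1,0,0,0,0,0,1,0,0,0,0,0,0.5,0,0,0,0,0,0.5,0,0,0,0,0,0.4,0,0,0,0,0,0.4,0,0,0,0,0]

```text
clock: 19.85
position: [0.5347, -0.0379, 0.0156]
eef_rot: [[-0.0, 1.0, 0.001], [1.0, 0.0, -0.001], [-0.001, 0.001, -1.0]]
contact_force: [-0.9, -5.9, 4.3]
finger_gap: 0.004
```

Request:
move_arm:
  rows: [0.3,0,0,0,0,0,0.3,0,0,0,0,0,0.2,0,0,0,0,0]

```text
clock: 20.1
position: [0.5346, -0.0298, 0.0152]
eef_rot: [[-0.0, 1.0, 0.0], [1.0, 0.0, -0.0], [-0.0, 0.0, -1.0]]
contact_force: [-0.5, -4.0, 2.7]
finger_gap: 0.004
```

Moving friction is about 4–6 N. I'll approach slowly now.

Request:
move_arm:
  rows: [0.15,0,0,0,0,0,0.1,0,0,0,0,0]

```text
clock: 20.27
position: [0.5344, -0.0273, 0.0149]
eef_rot: [[-0.0, 1.0, 0.0], [1.0, 0.0, -0.0], [-0.0, 0.0, -1.0]]
contact_force: [1.0, -4.0, 2.4]
finger_gap: 0.006
```

Request:
move_arm:
  rows: [0.1,0,0,0,0,0,0.1,0,0,0,0,0]

```text
clock: 20.43
position: [0.5344, -0.0254, 0.0148]
eef_rot: [[0.0, 1.0, -0.0], [1.0, -0.0, -0.0], [-0.0, -0.0, -1.0]]
contact_force: [0.8, -4.5, 2.8]
finger_gap: 0.004
```

```bash
python3 - <<'E'
from h import *
s=ctrl.snapshot("side")
crop("side",s,190,170,290,270,6,"pics/s11.png")
E
```

```text
(no output)
```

View pics/s11.png

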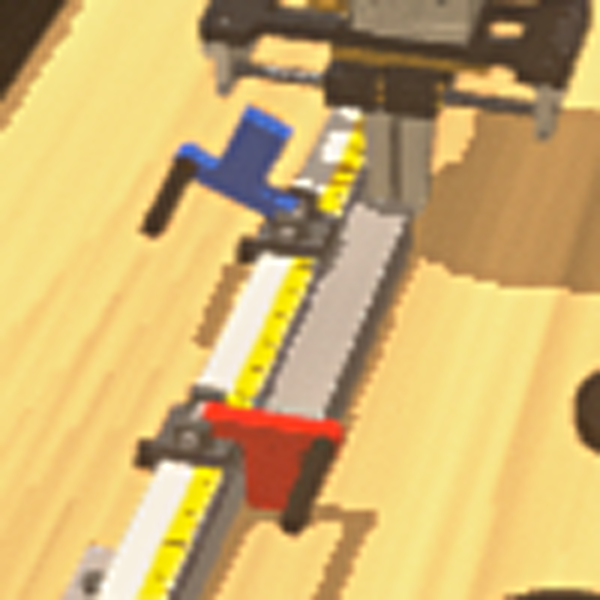

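Request:
move_arm:
  rows: [0.1,0,0,0,0,0,0.05,0,0,0,0,0]

```text
clock: 20.65
position: [0.5344, -0.0239, 0.0149]
eef_rot: [[0.0, 1.0, -0.0], [1.0, -0.0, -0.0], [-0.0, -0.0, -1.0]]
contact_force: [0.0, -3.1, 3.2]
finger_gap: 0.01
```

Request:
move_arm:
  rows: [0.05,0,0,0,0,0,0.05,0,0,0,0,0]

```text
clock: 20.82
position: [0.5344, -0.0229, 0.0148]
eef_rot: [[0.0, 1.0, -0.0], [1.0, -0.0, 0.0], [0.0, -0.0, -1.0]]
contact_force: [-0.3, -3.9, 3.5]
finger_gap: 0.005
```

Request:
move_arm:
  rows: [0.05,0,0,0,0,0,0.05,0,0,0,0,0]

```text
clock: 20.98
position: [0.5344, -0.0219, 0.0148]
eef_rot: [[0.0, 1.0, -0.0], [1.0, -0.0, 0.0], [0.0, -0.0, -1.0]]
contact_force: [0.7, -4.1, 2.2]
finger_gap: 0.007
```

Request:
move_arm:
  rows: [0.05,0,0,0,0,0,0.05,0,0,0,0,0]

```text
clock: 21.15
position: [0.5344, -0.0209, 0.0149]
eef_rot: [[0.0, 1.0, -0.0], [1.0, -0.0, 0.0], [0.0, -0.0, -1.0]]
contact_force: [0.7, -3.6, 2.0]
finger_gap: 0.003
```

Request:
move_arm:
  rows: [0.05,0,0,0,0,0,0.05,0,0,0,0,0]

```text
clock: 21.32
position: [0.5344, -0.0199, 0.0148]
eef_rot: [[-0.0, 1.0, 0.0], [1.0, 0.0, 0.0], [0.0, 0.0, -1.0]]
contact_force: [0.3, -3.6, 2.0]
finger_gap: 0.005
```

Request:
move_arm:
  rows: [0.05,0,0,0,0,0,0.05,0,0,0,0,0]

```text
clock: 21.48
position: [0.5344, -0.0189, 0.0148]
eef_rot: [[0.0, 1.0, -0.0], [1.0, -0.0, 0.0], [0.0, -0.0, -1.0]]
contact_force: [-1.1, -3.0, 2.0]
finger_gap: 0.005
```

Request:
move_arm:
  rows: [0.05,0,0,0,0,0,0.05,0,0,0,0,0]

```text
clock: 21.65
position: [0.5344, -0.0184, 0.0148]
eef_rot: [[-0.0, 1.0, -0.0], [1.0, 0.0, -0.001], [-0.001, -0.0, -1.0]]
contact_force: [-0.1, -11.5, 2.7]
finger_gap: 0.005
```

```bash
python3 - <<'E'
from h import *
t=ctrl.snapshot("top")
crop("top",t,140,130,270,200,6,"pics/t12.png")
s=ctrl.snapshot("side")
crop("side",s,190,170,290,270,6,"pics/s12.png")
E
```

```text
(no output)
```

View pics/t12.png

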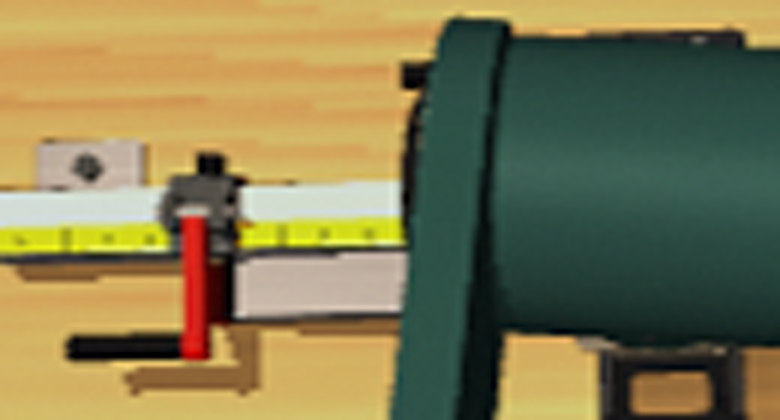

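View pics/s12.png

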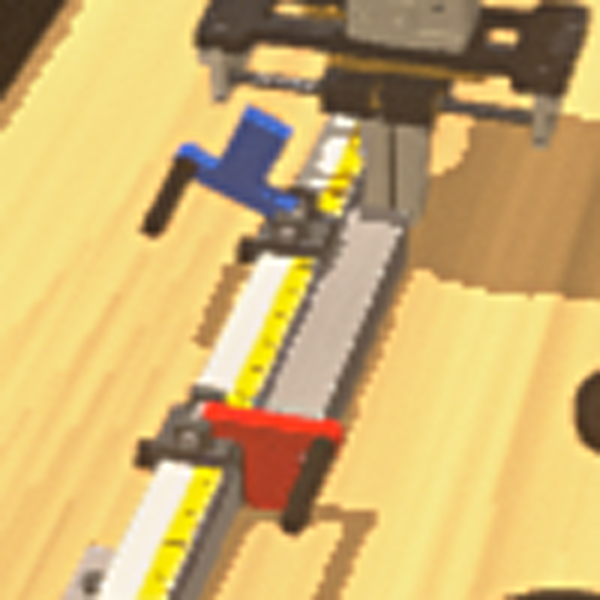

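Force jumped to 11.5 N, so the plug is on the tab; the top view agrees, with the plug at about (178,178) touching the red tab. I'll hold, then back off.

Request:
move_arm:
  rows: [0,0,0,0,0,0,0,0,0,0,0,0,0,0,0,0,0,0,0,0,0,0,0,0,0,0,0,0,0,0]

```text
clock: 22.17
position: [0.5344, -0.0184, 0.0148]
eef_rot: [[0.0, 1.0, -0.0], [1.0, -0.0, -0.001], [-0.001, -0.0, -1.0]]
contact_force: [-0.4, -7.8, 2.5]
finger_gap: 0.006
```

Request:
move_arm:
  rows: [-0.2,0,0,0,0,0,-0.5,0,0,0,0,0,-1.5,0,0,0,0,0,-2,0,0,0,0,0,-1,0,-3,0,0,0,0,0,-4,0,0,0,0,0,-4,0,0,0,0,0,-2,0,0,0]

```text
clock: 22.83
position: [0.5352, -0.0703, 0.1495]
eef_rot: [[0.0, 1.0, 0.004], [1.0, -0.0, -0.0], [-0.0, 0.004, -1.0]]
contact_force: [1.3, -0.3, 0.5]
finger_gap: 0.002
```

```bash
python3 - <<'E'
from h import *
t=ctrl.snapshot("top")
crop("top",t,140,130,270,200,6,"pics/t13.png")
for n,uv in dict(backL=(235,255),frontL=(235,322),backR=(405,252),frontR=(405,315)).items(): print(n,plane("top",(uv[0]/6+139.6,uv[1]/6+129.6),.03))
E
```

```text
backL [0.55562541 0.18219259 0.03      ]
frontL [0.52449729 0.18249526 0.03      ]
backR [0.55483159 0.10342243 0.03      ]
frontR [0.52558454 0.10388492 0.03      ]
```

View pics/t13.png

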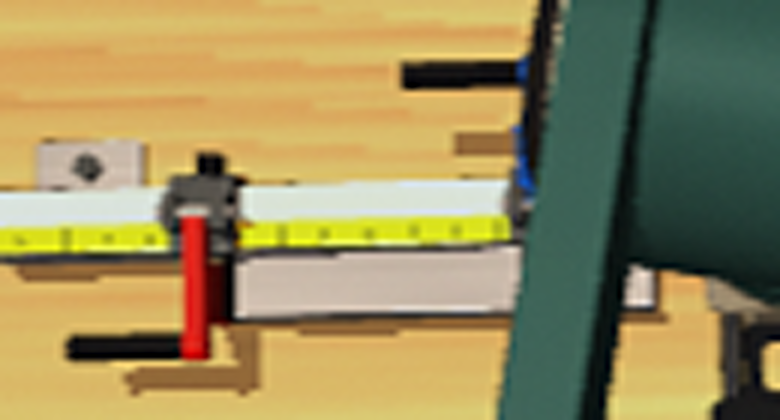

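Request:
move_arm:
  rows: [3.8,-0.3,0,0,0,0,3.8,-0.3,0,0,0,0,3.8,-0.3,0,0,0,0,3.8,-0.3,0,0,0,0,3.8,-0.3,0,0,0,0,3.8,-0.3,0,0,0,0,3.8,-0.3,0,0,0,0,3.8,-0.3,0,0,0,0]
  claw: 0.2

```text
clock: 23.55
position: [0.5096, 0.2359, 0.1443]
eef_rot: [[-0.0, 1.0, -0.001], [1.0, 0.0, 0.0], [0.0, -0.001, -1.0]]
contact_force: [0.4, 0.2, 0.3]
finger_gap: 0.397
```

Request:
move_arm:
  rows: [0,0,0,0,0,0,0,0,2,0,0,0,0,0,3,0,0,0,0,0,0,0,0,0,0,0,0,0,0,0]

```text
clock: 23.97
position: [0.5096, 0.2336, 0.0936]
eef_rot: [[0.0, 1.0, -0.003], [1.0, -0.0, -0.001], [-0.001, -0.003, -1.0]]
contact_force: [-0.1, -0.8, 0.4]
finger_gap: 0.399
```

Request:
move_arm:
  rows: [0.1,0.15,1.5,0,0,0,0,0,2,0,0,0,0,0,1.4,0,0,0,0,0,0,0,0,0,0,0,0,0,0,0]

```text
clock: 24.38
position: [0.512, 0.2349, 0.0464]
eef_rot: [[0.0, 1.0, -0.0], [1.0, -0.0, -0.0], [-0.0, -0.0, -1.0]]
contact_force: [-0.6, 0.9, 1.2]
finger_gap: 0.399
```

Request:
move_arm:
  rows: [0,0,0,0,0,0,0,0,0,0,0,0,0,0,0,0,0,0,0,0,0,0,0,0,0,0,0,0,0,0,0,0,0,0,0,0]
  claw: 1

```text
clock: 24.88
position: [0.5111, 0.2352, 0.0463]
eef_rot: [[-0.0, 1.0, -0.002], [1.0, 0.0, 0.0], [0.0, -0.002, -1.0]]
contact_force: [-10.3, 0.4, 7.7]
finger_gap: 0.115
```

Request:
move_arm:
  rows: [0,0.04,-0.73,0,0,0,0,0.27,-1.17,0,0,0,0,0.49,-1.09,0,0,0,0,0,0,0,0,0]

```text
clock: 25.22
position: [0.5187, 0.2353, 0.0779]
eef_rot: [[-0.0, 1.0, -0.004], [1.0, 0.0, 0.0], [0.0, -0.004, -1.0]]
contact_force: [-25.4, -1.1, 14.1]
finger_gap: 0.12
```

Request:
move_arm:
  rows: [0,0.7,-0.98,0,0,0,0,0.87,-0.81,0,0,0,0,1.02,-0.62,0,0,0,0,1.13,-0.42,0,0,0,0,0,0,0,0,0]

```text
clock: 25.63
position: [0.5588, 0.2354, 0.1071]
eef_rot: [[0.0, 1.0, 0.003], [1.0, -0.0, 0.001], [0.001, 0.003, -1.0]]
contact_force: [-3.1, -1.8, 17.9]
finger_gap: 0.121
```

Request:
move_arm:
  rows: [0,1.48,-0.18,0,0,0,0,1.49,0.19,0,0,0,0,1.12,0.41,0,0,0,0,0,0,0,0,0]

```text
clock: 25.97
position: [0.6001, 0.2351, 0.1006]
eef_rot: [[0.0, 1.0, 0.002], [1.0, -0.0, 0.0], [0.0, 0.002, -1.0]]
contact_force: [6.4, 0.1, 2.4]
finger_gap: 0.119
```

Request:
move_arm:
  rows: [0,1.03,0.63,0,0,0,0,0.87,0.81,0,0,0,0,0.7,0.98,0,0,0,0,0,0,0,0,0]

```text
clock: 26.3
position: [0.625, 0.2349, 0.0744]
eef_rot: [[0.0, 1.0, 0.0], [1.0, -0.0, -0.0], [-0.0, 0.0, -1.0]]
contact_force: [5.4, 1.0, -3.8]
finger_gap: 0.117
```

Request:
move_arm:
  rows: [0,0.15,0.4,0,0,0,0,0,0,0,0,0]

```text
clock: 26.47
position: [0.6261, 0.235, 0.0716]
eef_rot: [[0.0, 1.0, 0.001], [1.0, -0.0, 0.0], [0.0, 0.001, -1.0]]
contact_force: [5.0, -0.1, -0.8]
finger_gap: 0.119
```

Request:
move_arm:
  rows: [0,0,0,0,0,0,0,0,0,0,0,0,0,0,0,0,0,0,0,0,0,0,0,0]
  claw: 0.2

```text
clock: 26.8
position: [0.6252, 0.2351, 0.0718]
eef_rot: [[-0.0, 1.0, -0.0], [1.0, 0.0, 0.0], [0.0, -0.0, -1.0]]
contact_force: [0.2, -0.4, -0.3]
finger_gap: 0.357
```

Request:
move_arm:
  rows: [0,0,-2,0,0,0,0,0,-3,0,0,0,0,0,-4,0,0,0,0,0,-4,0,0,0,0,0,-2,0,0,0,0,0,0,0,0,0]

```text
clock: 27.3
position: [0.6266, 0.2355, 0.228]
eef_rot: [[-0.0, 1.0, 0.007], [1.0, 0.0, 0.002], [0.002, 0.007, -1.0]]
contact_force: [-0.9, -0.5, 0.3]
finger_gap: 0.398
```

Request:
move_arm:
  rows: [3.5,-1,0,0,0,0,3.5,-2,0,0,0,0,3.5,-2,0,0,0,0,3.5,-2,0,0,0,0,3,-2,0,0,0,0,3,-2,0,0,0,0,0,0,0,0,0,0]

```text
clock: 27.88
position: [0.5119, 0.4393, 0.2208]
eef_rot: [[-0.004, 1.0, -0.002], [1.0, 0.004, 0.001], [0.001, -0.002, -1.0]]
contact_force: [-0.4, 0.1, 0.6]
finger_gap: 0.403
```

```bash
python3 - <<'E'
from h import *
t=ctrl.snapshot("top");s=ctrl.snapshot("side")
crop("top",t,130,130,270,200,5,"pics/t14.png")
crop("side",s,170,140,310,280,4,"pics/s14.png")
cv2.imwrite("pics/t14f.png",t)
E
```

```text
(no output)
```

View pics/t14.png

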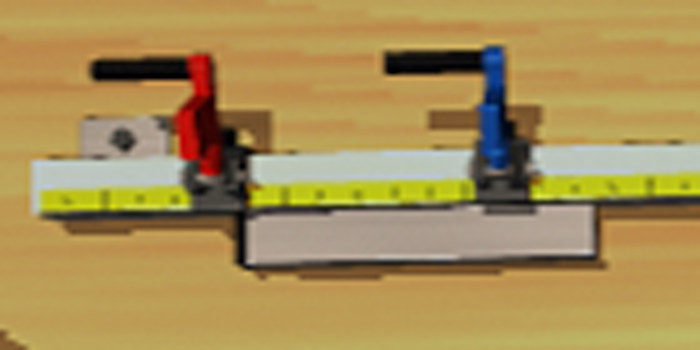

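View pics/s14.png

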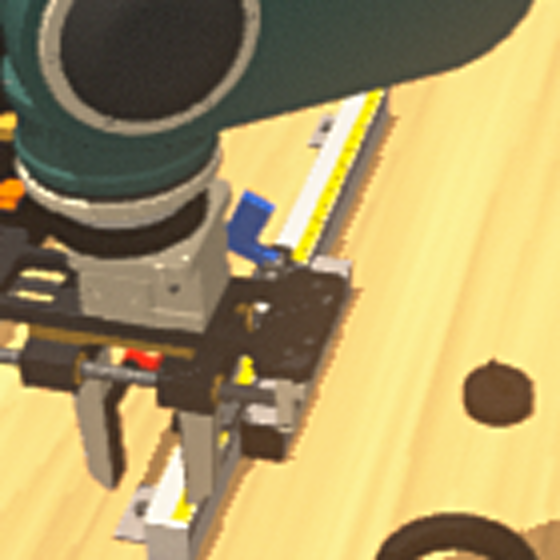

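```bash
python3 - <<'E'
from h import *
for n,uv in dict(plugB=(240,207),plugF=(239,266),metF=(247,265),openB=(597,203),openF=(597,257),metB=(247,210)).items(): print(n,plane("top",(uv[0]/5+129.6,uv[1]/5+129.6),.03))
print('openF before',plane("top",(656/6+139.6,308/6+129.6),.03))
a=cv2.imread("pics/t13.png");b=cv2.imread("pics/t14f.png")
b6=cv2.resize(b[130:200,140:270],None,fx=6,fy=6,interpolation=cv2.INTER_CUBIC)
def edge(im,r0,r1,c0,c1):
    g=cv2.cvtColor(im,cv2.COLOR_BGR2GRAY)[r0:r1,c0:c1].astype(float).mean(0); d=np.abs(np.diff(g)); return c0+(d*np.arange(len(d))).sum()/d.sum()
for w in((265,310,222,255),(275,300,635,672)): print(edge(a,*w)/6,edge(b6,*w)/6)
c=lambda uv:(uv[0]/5+129.6,uv[1]/5+129.6)
print('handle z~.08',plane("top",c((140,69)),.08), 'blue',plane("top",c((435,62)),.08))
print(ctrl.observe()["contact_force"])
E
```

```text
plugB [0.55879028 0.1854093  0.03      ]
plugF [0.52589925 0.18627618 0.03      ]
metF [0.5263337  0.18182957 0.03      ]
openB [ 0.55550212 -0.01286271  0.03      ]
openF [ 0.52545363 -0.01211749  0.03      ]
metB [0.55700465 0.18152979 0.03      ]
openF before [ 0.52564375 -0.01193785  0.03      ]
39.09552746718522 38.80229064964326
109.08756702234963 109.11280171096854
handle z~.08 [0.62717079 0.22619401 0.08      ] blue [0.62641488 0.0695764  0.08      ]
[-0.53333142 -0.48976947 -0.70671881]
```

```bash
python3 -c "
from bench import ctrl
print(ctrl.close_job()); print(ctrl.observe()['clock'])"
```

```text
the job is handed in; nothing more can be done
None
the job is handed in; nothing more can be done
```

I finished every step and handed the job in at about 28 s of the 70 s allowed; no verdict was reported.

**What I did**
- I gripped the red handle and swung the leaf down onto its hard stop, where the vertical force rose to about 31 N.
- I carried the tube, lifted about 15 mm, to the fence. I then pressed it flush with both fingers, ending at about 26 N.
- I slid the tube along the fence by its open end until the push force jumped from about 4 N to 11.5 N as the plug met the tab.
- I backed off, then flipped the red leaf up and back by its handle.

**Last checks (top camera, good to about 2 mm)**
- **Tube flush:** its front edge was at x = 0.526 m at the plug end and 0.525 m at the open end, so it lies parallel to the fence.
- **Tube against the stop:** the plug end was at y ≈ 0.186 m; I put the red gauging plane at y ≈ 0.185 m.
- **Tube not shifted by the flip:** the open end stayed within about 0.03 px between the pictures before and after. The plug-side edge moved about 0.3 px (under 1 mm), but the leaf partly hid it in the earlier picture.
- **Red leaf:** by arm position it was at about 2.7 rad, and its handle lined up with the blue one. I did not feel for the upper hard stop.
- **Blue leaf and bystanders:** the blue leaf looked unmoved, and the arm never came near a bystander, but I took no final measurement of the bystanders.
- **Robot clear:** the gripper was parked at 0.22 m height with no contact.

No check failed. The top camera could not measure how flat the tube lies; I judged that from the views.

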